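# Rack the hand scrapers and tally them

## Robot

A 7-joint arm with a two-finger parallel gripper is mounted at the origin on the work surface. World frame = base frame: x ahead of the robot, y to its left, z up, the work surface at z = 0. Lengths are in m, angles in rad, forces in N, time in s.
With the tool pointing down it reaches from about 0.425 to 1.025 m from the base axis. Payload 9.4 kg.
Tool frame: the origin (TCP) lies midway between the tips of the shut fingers; the grasp point (between the pads) lies 19 mm behind it (ctrl.grip_point_offset is the distance from the TCP to the grasp point, in m); z points along the fingers, y is the line along which they close (so a half turn about z gives the same grasp; the last joint's range is limited). The gripper opens to 85 mm and grips with 20 to 120 N. Pads are 22 mm wide; open, the fingers measure 114 mm over their backs; the gripper's body (76 mm by 85 mm) begins 54 mm behind the grasp point. The pads swing forward as they close: fully open they stand 13 mm farther back than shut.
Start: joints at [-1.229, 0.599, -0.003, 1.599, 0.002, 0.943, -0.08], TCP at [0.295, 0.662, 0.231] pointing down, gripper open.
Joint ranges: [-2.57, 2.57], [-0.35, 1.97], [-1.29, 1.29], [0.11, 2.56], [-1.05, 4.19], [0.11, 1.86], [-2.63, 2.63]. Speed limits (rad/s): [2.22, 2.22, 3.01, 3.01, 3.14, 3.14, 3.14].

## Interface

Orientations are given as [roll, pitch, yaw] about the fixed x, y, z axes, in that order (R = Rz(yaw) Ry(pitch) Rx(roll)).
In Python, from workcell import get_obs, eyes, job, ctrl gives the robot as it stands. The module is installed in compiled form; this text tells all that it offers.
- The arm moves only by the tool drive_tool, never from a script. Its argument "deltas" is text: rows parted by semicolons, each of 7 numbers parted by spaces: the turn, a rotation vector about the tool's x, y, z in rad, then the shift along the tool's x, y, z in mm, then the closure, from 0 (fully open) to 1 (shut). A call has 1 to 5 rows; each row shifts and turns the commanded pose from where the row before left it, along the tool's axes as they then stand; what a row does not reach is not made up. A row lasts 1/8 s, in which the tool goes at most 62.5 mm and 10.7 degrees, less where a joint would pass 70% of its speed; a pose out of reach is approached as far as the arm can. A call is refused whole if a number of a shift passes 62.5 or a number of a turn 0.188, either way. A call with a gripper value outside its range is refused whole. The fingers move at their own pace and stop on an object; "newtons" is the grip in N (left out, the last holds). Time passes only in rows, so rows that do not move let the fingers close. It gives the time, the measured TCP pose, the force, the opening and the grip force at its end, in the units of the state.
- get_obs(): the state, without advancing time (a new reading comes with each control period).
- eyes.capture(name): name is "scene" or "top"; returns the picture (384x512x3 uint8, red, green, blue); there is no depth.
- eyes.calibration(name): a dict with "camera_matrix" (3x3 intrinsics, pixels), "T" (4x4, takes a point from camera to world coordinates). Camera axes: x right, y down, z forward; pixel columns grow to the right and rows downward; lengths in m; the calibration is good to about 2 mm. A picture is of the moment at which its call begins. calibration takes no time and is no camera call.
- job.hand_in(): hands the job in; it is judged then, once.
The state is a dict: "t": time; "q": joint angles; "dq": joint speeds; "tau": joint torques, N m; "ee_pos": TCP position; "eef_rot": TCP orientation; "force": force on the tool from outside, world axes, zero at the start; "torque": the same for the moment, N m; "gripper_width": opening from 0.0 (shut) to 1.0 (fully open); "grip_force": force on a finger pad.
Only numpy, scipy, OpenCV 4.12 (cv2) and the standard library are available. Lean on these libraries where they do the work, as an engineer would, in place of code of your own. Each camera call takes 0.05 s, during which the arm holds its last target. There are 200 camera calls.

## Task

Lift the yellow dust cover off the scraper rack and lay it right way up on the green mat, centred and lengthwise along it. Then put every scraper on the bench into a slot of its own in the rack, blade first, fully home against the back stop. Once all are in, tally them: swing the counter's lever down to its stop and let it spring right back, one full stroke per scraper (a spare stroke does no harm), and leave the mug, yellow bin and spanner where they are.

Things in the scene. Friction and masses are not known exactly. Their poses are not given: they have to be found in the camera images.
- rack: fixed rack; origin: centre of its underside; x from the handle side to the back stop, z up. Black base 190 (x) x 250 (y) x 12 high. On its far half five wooden fins, x 20..85, tops at z 57, leave four slots along x, open above and in front. Aluminium back stop: face at x 85, top z 57. The bare base x -95..20 is a ledge for the handles, grey strips mark their places
- rack_slot0 (a point): mid-length of a slot's floor, in rack frame x 52.5, y -93, z 12 (rack axes). Slots are 8 wide, 65 long, 45 deep; the other three lie at rack y -31, 31 and 93; any may be used. A scraper home here has its tip at the back stop, its origin at rack x -35, z 12, and its x along rack x
- cover: loose yellow dust cover, 250 g: cap 89 (x) x 250 (y) x 28 high, open below, 3 mm walls; black grip block on top 20 wide (x), 90 long (y), z 28..58. Origin: centre of its lower rim, z up. At the start it caps the rack's fins with 3 mm play or more (origin at rack x 56.5, z 32, same axes): lift straight up 30 to clear
- mat: fixed mat with a green face, 280 (x) x 130 (y) x 3 thick. Origin: centre of its underside; x along its long side
- scraper_blue: scraper, blue handle, one of up to four (may be absent), 160 g, standing by itself on its narrow edge. Handle 90 long (x -45..45) x 28 wide (y) x 34 tall; steel blade 4 thick (y), 34 tall, from x 45 to its tip at x 120. Origin: centre of the handle's underside; x towards the tip, z up
- scraper_red: scraper, red handle, one of up to four (may be absent), 160 g, standing by itself on its narrow edge. Handle 90 long (x -45..45) x 28 wide (y) x 34 tall; steel blade 4 thick (y), 34 tall, from x 45 to its tip at x 120. Origin: centre of the handle's underside; x towards the tip, z up
- scraper_green: scraper, green handle, one of up to four (may be absent), 160 g, standing by itself on its narrow edge. Handle 90 long (x -45..45) x 28 wide (y) x 34 tall; steel blade 4 thick (y), 34 tall, from x 45 to its tip at x 120. Origin: centre of the handle's underside; x towards the tip, z up
- scraper_orange: scraper, orange handle, one of up to four (may be absent), 160 g, standing by itself on its narrow edge. Handle 90 long (x -45..45) x 28 wide (y) x 34 tall; steel blade 4 thick (y), 34 tall, from x 45 to its tip at x 120. Origin: centre of the handle's underside; x towards the tip, z up
- scraper_blue_tip (a point): middle of the blade's tip edge of scraper_blue, 120 ahead of its origin and 17 above its underside; axes as the scraper's
- scraper_red_tip (a point): middle of the blade's tip edge of scraper_red, 120 ahead of its origin and 17 above its underside; axes as the scraper's
- scraper_green_tip (a point): middle of the blade's tip edge of scraper_green, 120 ahead of its origin and 17 above its underside; axes as the scraper's
- scraper_orange_tip (a point): middle of the blade's tip edge of scraper_orange, 120 ahead of its origin and 17 above its underside; axes as the scraper's
- counter: fixed blue tally counter, 75 (x) x 80 (y) x 72 high on a 110 x 110 foot plate. Origin: under its middle, front towards -x (the robot's side). The lever hinges about the counter's y axis at x -12, z 88 in this frame; its arm reaches out over the front (towards -x)
- lever (a joint): tally lever angle: 0 at rest, arm 0.87 rad above level; grows as the lever is pressed down; 0.83 at its stop (arm 0.04 above level). A spring brings it back to 0 when let go; pressing at the grip takes about 1.5 N at the start and 6 N at the stop
- lever_grip (a point): centre of the red cross-bar at the lever's free end (50 long along the counter's y, 18 thick), 90 from the hinge axis; its x axis runs along the arm, from the grip towards the hinge
- mug: black mug, 76 across, 90 high, bystander. Origin: centre of its underside
- chip_bin: small yellow open bin 110 x 85 x 45 high, bystander. Origin: centre of its underside
- spanner: steel wrench lying beyond the rack, bystander. Origin: centre of its underside
Mind the look-alikes: they are no part of the job. There is more than one size of the scraper_blue; the one meant has the size given above. Of the things that look like the counter, take the one that is farthest to the robot's left at the start.

How it is judged:
By the outcome, as a careful person would: the job done as asked, in the order asked, and still so for the second after the job is handed in, with the robot touching nothing.
Of scraper_blue, scraper_red, scraper_green, scraper_orange only 2 to 4 are there at a start; the rules pass over those that are not, and their reading is None.
At some moment in a run one of scraper_blue, scraper_red, scraper_green, scraper_orange may be knocked a few centimetres aside while the robot is not near it.
It also fails if it takes over 210 s, if anything falls off the work surface, if the arm or the gripper's body presses on something with over 40 N, if the wrist force passes 120 N, or if a joint passes its speed limit or range.

## Working session

There is one attempt and no reset: what is moved stays moved. The work goes in short steps, Python scripts to look and compute and a tool call to move; the robot and the scene stay as the last step left them, time stands still between calls to the robot, and variables do not carry over. Pictures are saved under pics/ and viewed, at most 14 in all, crops included, and the job is handed in when it is done.

Besides the shell and the picture viewer there is one more tool, called after "Call:" by a JSON object that holds its "method" and its "body", one argument or row to a line. drive_tool: Moves the arm, as the interface text tells. Its arguments: {"type":"object","properties":{"deltas":{"type":"string"},"newtons":{"type":"number"}},"required":["deltas"]}

```bash
mkdir -p pics
python3 - <<'E'
from workcell import get_obs, eyes, job, ctrl
import cv2,numpy as np
for n in("scene","top"):
    im=eyes.capture(n); cv2.imwrite(f"pics/{n}0.png",cv2.resize(im[:,:,::-1],(800,600),interpolation=cv2.INTER_CUBIC)); np.save(f"pics/{n}0.npy",im)
    c=eyes.calibration(n); print(c["camera_matrix"].tolist(),np.round(c["T"],4).tolist())
print(get_obs(),ctrl.grip_point_offset)
E
```

```text
[[478.9829101136619, 0.0, 255.3302077744134], [0.0, 478.9829101136619, 184.71154204754734], [0.0, 0.0, 1.0]] [[-0.0169, 0.7419, -0.6703, 1.4887], [0.9998, 0.0071, -0.0173, -0.0426], [-0.008, -0.6705, -0.7419, 1.1967], [0.0, 0.0, 0.0, 1.0]]
[[492.21566751011915, 0.0, 249.0278704566462], [0.0, 492.21566751011915, 192.14578790014062], [0.0, 0.0, 1.0]] [[-0.0094, -0.9908, 0.1353, 0.2928], [-0.9998, 0.0116, 0.0154, -0.0777], [-0.0169, -0.1351, -0.9907, 1.6474], [0.0, 0.0, 0.0, 1.0]]
{'t': 0.1, 'q': array([-1.2287199 ,  0.60003895, -0.00252056,  1.60007006,  0.00178443,
        0.94287728, -0.07978704]), 'dq': array([-0.00197336, -0.00011848,  0.00068811, -0.00106924, -0.00028791,
        0.00070852, -0.00068167]), 'tau': array([ 5.45601040e-03, -7.77982306e+01,  1.56971656e+00, -2.58627945e+01,
        1.26050395e-02,  5.49600780e-03, -3.44047555e-05]), 'ee_pos': array([0.29466448, 0.66195315, 0.23050088]), 'eef_rot': array([-3.14020720e+00,  1.30137030e-04,  2.72285982e+00]), 'force': array([ 0.20428341,  0.32575087, -1.05385076]), 'torque': array([ 0.00839364,  0.02046952, -0.00326298]), 'grip_force': 0.0, 'gripper_width': 1.0003156188983082} 0.0187
```

View pics/scene0.png

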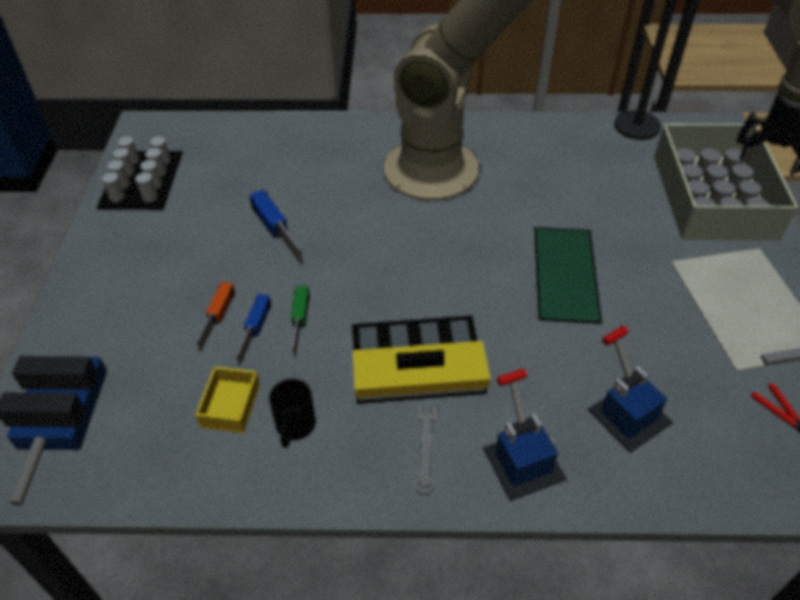

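View pics/top0.png

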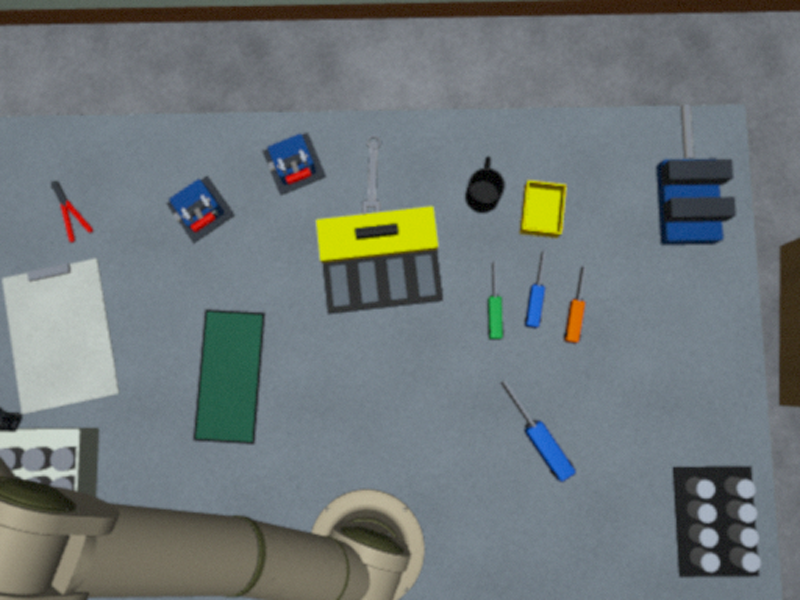

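The scene picture shows the cover at (420,370), mat at (567,275), the orange, blue and green scrapers at (220,300), (257,312) and (300,303), and the larger blue look-alike at (270,210). The two counters are at (635,400) and (527,450). The top picture shows the same layout, with the left counter at (200,208). No red scraper is visible.

Candidates for blue scraper (top px): (536,305) is the same size as the others, and (550,450) is the oversized decoy. Candidates for the counter: (200,208) is leftmost, and (293,160) is the decoy. I'll choose by measured size.

```bash
cat > h.py <<'E'
import numpy as np,cv2
from scipy.optimize import minimize
from workcell import get_obs, eyes, job, ctrl
CAL={n:eyes.calibration(n) for n in("scene","top")}
def proj(n,P):
    c=CAL[n]; T=np.linalg.inv(c["T"]); p=np.atleast_2d(P)@T[:3,:3].T+T[:3,3]
    p=p@np.array(c["camera_matrix"]).T; return p[:,:2]/p[:,2:]
def ray(n,uv,z):
    c=CAL[n]; d=c["T"][:3,:3]@np.linalg.solve(c["camera_matrix"],[uv[0],uv[1],1]); o=c["T"][:3,3]
    return o+d*(z-o[2])/d[2]
def box(x0,x1,y0,y1,z0,z1): return np.array([[x,y,z] for x in(x0,x1) for y in(y0,y1) for z in(z0,z1)])/1000
def place(b,p):  # p=x,y,yaw
    c,s=np.cos(p[2]),np.sin(p[2]); return b@np.array([[c,-s,0],[s,c,0],[0,0,1]]).T+[p[0],p[1],0]
def mask(im,uv,dh=10,fs=.5,fv=.3,hull=False):
    h=cv2.cvtColor(im,cv2.COLOR_RGB2HSV).astype(int); u,v=int(round(uv[0])),int(round(uv[1]))
    s=np.median(h[v-1:v+2,u-1:u+2].reshape(-1,3),0)
    d=abs(h[...,0]-s[0]); d=np.minimum(d,180-d)
    m=((d<dh)&(h[...,1]>fs*s[1])&(h[...,2]>fv*s[2])).astype(np.uint8)
    _,l=cv2.connectedComponents(m); m=(l==l[v,u]).astype(np.uint8)
    c,_=cv2.findContours(m,cv2.RETR_EXTERNAL,cv2.CHAIN_APPROX_NONE); c=max(c,key=cv2.contourArea)
    if hull:c=cv2.convexHull(c)
    o=np.zeros_like(m); cv2.drawContours(o,[c],-1,1,-1); return o.astype(float)
def cov(n,P,K=6):
    o=np.zeros((384*K,512*K),np.uint8)
    q=cv2.convexHull(((proj(n,P)+.5)*K-.5).astype(np.float32))
    cv2.fillConvexPoly(o,np.round(q*16).astype(np.int32),1,shift=4)
    return cv2.resize(o.astype(np.float32),(512,384),interpolation=cv2.INTER_AREA)
def fit(b,p0,M):  # M: {cam:mask}
    G=lambda a:cv2.GaussianBlur(a.astype(np.float32),(0,0),1)
    B={n:G(m) for n,m in M.items()}
    f=lambda p:sum(((G(cov(n,place(b,p)))-B[n])**2).sum() for n in B)
    r=minimize(f,p0,method="Nelder-Mead",options=dict(initial_simplex=np.array(p0)+np.array([[0,0,0],[.01,0,0],[0,.01,0],[0,0,.15]]),xatol=1e-4,fatol=1e-3,maxiter=200))
    return r.x,r.fun/sum(m.sum() for m in M.values())
HANDLE=box(-45,45,-14,14,0,34)
E
cat > m.py <<'E'
from h import *
I={n:np.load(f"pics/{n}0.npy") for n in CAL}; k=.64
O={"green":(HANDLE,(301,300),(495,315),0),"blue":(HANDLE,(258,312),(536,308),0),"orange":(HANDLE,(220,300),(575,320),0),"bigblue":(HANDLE,(268,208),(550,450),.6),
"cover":(box(-44.5,44.5,-125,125,32,60),(420,385),(345,240),.1),"mat":(box(-140,140,-65,65,0,3),(567,275),(230,375),0),
"counter":(box(-37.5,37.5,-40,40,0,72),(640,415),(192,200),.5),"bar":(box(-9,9,-25,25,148,166),(617,335),(203,222),.5)}
for o,(b,s,t,y) in O.items():
    M={"scene":mask(I["scene"],np.array(s)*k,hull=o=="counter"),"top":mask(I["top"],np.array(t)*k,hull=o=="counter")}
    z=b[:,2].mean(); m=M["top"]; uv=np.argwhere(m>0).mean(0)[::-1]; p=ray("top",uv,z)
    out=[fit(b,[p[0],p[1],y],X) for X in(M,{"scene":M["scene"]},{"top":M["top"]})]
    print(o,[int(a.sum()) for a in M.values()],*[(np.round(r[0],4).tolist(),round(float(r[1]),3)) for r in out])
E
python3 m.py
```

```text
green [201, 247] ([0.4744, -0.2766, 0.0498], 0.102) ([0.4652, -0.2772, 0.0655], 0.158) ([0.4767, -0.2768, 0.0136], 0.018)
blue [246, 253] ([0.4981, -0.3621, -0.1523], 0.099) ([0.4916, -0.3621, -0.1103], 0.131) ([0.5001, -0.3621, -0.1934], 0.019)
orange [239, 243] ([0.4644, -0.445, -0.1431], 0.136) ([0.4568, -0.4457, -0.072], 0.148) ([0.4678, -0.4447, -0.2078], 0.06)
bigblue [331, 531] ([0.1854, -0.3861, 0.5723], 0.249) ([0.1702, -0.3884, 0.6505], 0.112) ([0.1997, -0.3806, 0.5641], 0.256)
cover [2674, 2127] ([0.6522, -0.0268, 0.1051], 0.009) ([0.6502, -0.027, 0.1045], 0.006) ([0.6538, -0.0269, 0.1042], 0.001)
mat [2117, 3035] ([0.3583, 0.2929, -0.0674], 0.03) ([0.3548, 0.2932, -0.0692], 0.03) ([0.3598, 0.2928, -0.0644], 0.026)
counter [1052, 549] ([0.7254, 0.361, 0.6686], 0.13) ([0.724, 0.362, 0.6687], 0.073) ([0.7292, 0.3607, 0.7332], 0.219)
bar [99, 101] ([0.6571, 0.3163, 0.678], 0.153) ([0.6558, 0.317, 0.7312], 0.219) ([0.6587, 0.3162, 0.6027], 0.058)
```

Run:
```python
import numpy as np,cv2
im=np.load("pics/top0.npy")[:,:,::-1]
a=cv2.resize(im[155:310,300:380],None,fx=3.8,fy=3.8,interpolation=3);b=cv2.resize(im[80:200,100:290],None,fx=2.5,fy=2.5,interpolation=3)
o=np.zeros((600,800,3),np.uint8);o[:a.shape[0],:a.shape[1]]=a;o[:b.shape[0],310:310+b.shape[1]]=b[:, :490];cv2.imwrite("pics/crop0.png",o)
```

```text
(no output)
```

View pics/crop0.png

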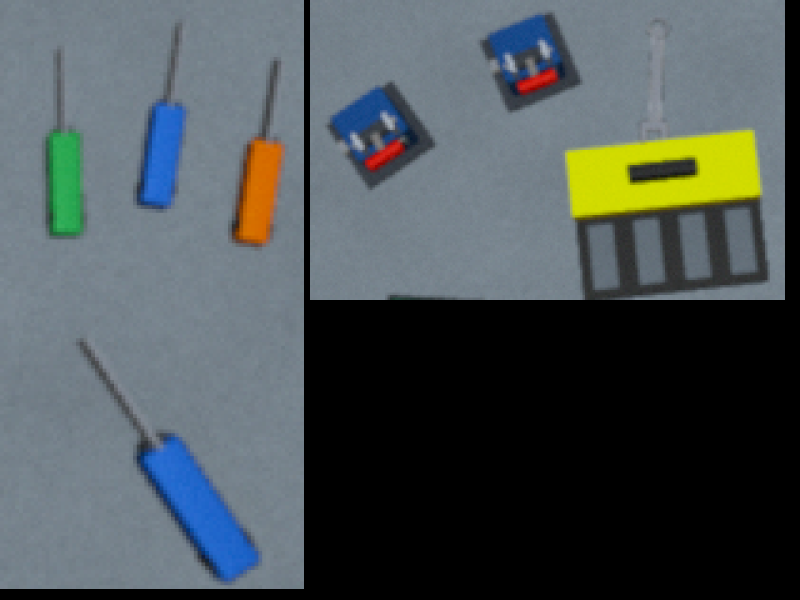

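Call:
{"method": "drive_tool", "body": {
  "deltas": "0 0 0.175 0 0 0 0;0 0 0.175 0 0 0 0;0 0 0.175 0 0 0 0;0 0 0.175 0 0 0 0;0 0 0.175 0 0 0 0"
}}

```text
t: 0.72
ee_pos: [0.2946, 0.6621, 0.2308]
eef_rot: [-3.141, 0.001, 1.842]
force: [0.3, 0.3, -0.4]
gripper_width: 1.002
grip_force: 0.0
```

Call:
{"method": "drive_tool", "body": {
  "deltas": "0 0 0.173 0 0 0 0;0 0 0 -60 23.5 0 0;0 0 0 -60 23.5 0 0;0 0 0 -60 23.5 0 0;0 0 0 -60 23.5 0 0"
}}

```text
t: 1.35
ee_pos: [0.4102, 0.4384, 0.2311]
eef_rot: [-3.142, 0.0, 1.675]
force: [0.6, 0.7, 0.3]
gripper_width: 1.002
grip_force: 0.0
```

Call:
{"method": "drive_tool", "body": {
  "deltas": "0 0 0 -60 23.5 0 0;0 0 0 -60 23.5 0 0;0 0 0 -60 23.5 0 0;0 0 0 -60 23.5 0 0;0 0 0 0 0 0 0"
}}

```text
t: 1.98
ee_pos: [0.5267, 0.2124, 0.2315]
eef_rot: [3.141, 0.002, 1.666]
force: [-0.3, 0.4, -1.0]
gripper_width: 1.0
grip_force: 0.0
```

The crop confirms it: the small blue at crop (160,155) matches the green and orange in size, while the one at (200,510) is oversized. The leftmost counter is at crop (375,130).

Call:
{"method": "drive_tool", "body": {
  "deltas": "0 0 0 -50 20 0 0;0 0 0 -50 20 0 0;0 0 0 -50 20 0 0;0 0 0 -50 20 0 0;0 0 0 -51 20 0 0"
}}

```text
t: 2.6
ee_pos: [0.6506, -0.0209, 0.2309]
eef_rot: [-3.141, -0.001, 1.677]
force: [0.6, 0.4, 0.3]
gripper_width: 1.002
grip_force: 0.0
```

Call:
{"method": "drive_tool", "body": {
  "deltas": "0 0 0 0 0 50 0;0 0 0 0 0 40 0;0 0 0 0 0 0 0;0 0 0 0 0 0 0"
}}

```text
t: 3.1
ee_pos: [0.6507, -0.0204, 0.1424]
eef_rot: [3.141, 0.0, 1.676]
force: [0.3, -0.6, 0.4]
gripper_width: 1.003
grip_force: 0.0
```

Call:
{"method": "drive_tool", "body": {
  "deltas": "0 0 0 -6.4 1 40 0.2;0 0 0 0 0 36 0.4;0 0 0 0 0 0 0.6;0 0 0 0 0 0 0.9;0 0 0 0 0 0 0.9",
  "newtons": 50
}}

```text
t: 3.72
ee_pos: [0.653, -0.0272, 0.0675]
eef_rot: [3.138, 0.0, 1.675]
force: [0.3, -0.9, 5.4]
gripper_width: 0.22
grip_force: 50.4
```

Call:
{"method": "drive_tool", "body": {
  "deltas": "0 0 0 0 0 0 1;0 0 0 0 0 0 1;0 0 0 0 0 0 1;0 0 0 0 0 0 1"
}}

```text
t: 4.22
ee_pos: [0.653, -0.0272, 0.0675]
eef_rot: [3.138, 0.0, 1.675]
force: [-1.0, 0.5, 8.4]
gripper_width: 0.224
grip_force: 50.6
```

Call:
{"method": "drive_tool", "body": {
  "deltas": "0 0 0 0 0 -10 1;0 0 0 0 0 -15 1;0 0 0 0 0 -25 1;0 0 0 0 0 -30 1;0 0 0 0 0 -30 1"
}}

```text
t: 4.85
ee_pos: [0.6516, -0.0274, 0.1772]
eef_rot: [3.141, 0.0, 1.675]
force: [-0.0, -1.0, -2.5]
gripper_width: 0.222
grip_force: 49.2
```

Call:
{"method": "drive_tool", "body": {
  "deltas": "0 0 0 0 0 -40 1;0 0 0 0 0 0 1;0 0 0 0 0 0 1"
}}

```text
t: 5.22
ee_pos: [0.6512, -0.0271, 0.2153]
eef_rot: [-3.141, -0.0, 1.675]
force: [-0.6, 0.8, -2.9]
gripper_width: 0.221
grip_force: 49.4
```

Run:
```python
from h import *
o=[]
for n in CAL:
    im=eyes.capture(n); np.save(f"pics/{n}1.npy",im); o.append(im[:,:,::-1])
c=[cv2.resize(o[0][170:290,180:340],(400,300)),cv2.resize(o[1][110:230,170:330],(400,300))]
cv2.imwrite("pics/c1.png",np.hstack([cv2.resize(x,(400,300)) for x in o])); cv2.imwrite("pics/c1.png",np.vstack([np.hstack([cv2.resize(x,(400,300)) for x in o]),np.hstack(c)]))
```

```text
(no output)
```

View pics/c1.png

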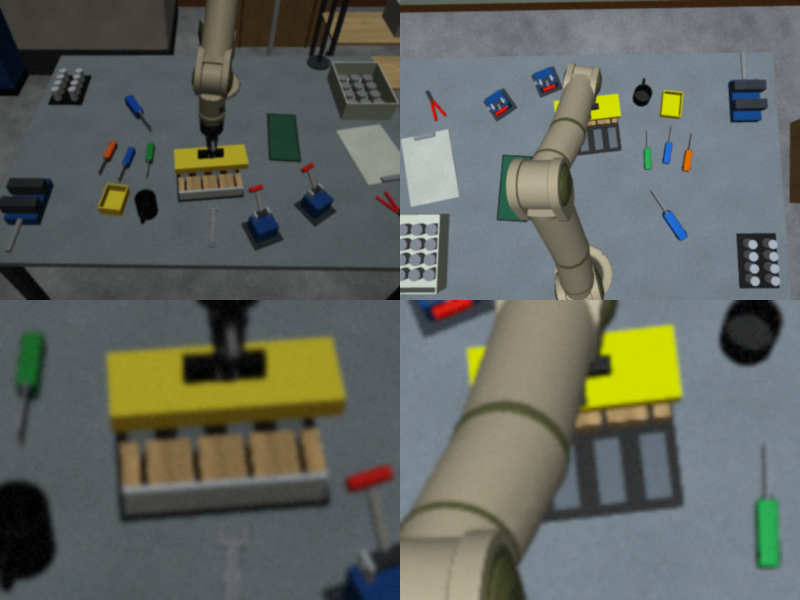

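The cover is clear of the fins and held level, with grip block at scene (210,153). The empty rack slots are visible. Next I carry it to the mat.

Call:
{"method": "drive_tool", "body": {
  "deltas": "0 0 0 50 -37 0 1;0 0 0 50 -37 0 1;0 0 0 50 -37 0 1;0 0 0 50 -37 0 1;0 0 0 50 -37 0 1"
}}

```text
t: 5.95
ee_pos: [0.4399, 0.2032, 0.2145]
eef_rot: [-3.14, 0.001, 1.675]
force: [0.3, 2.0, -2.9]
gripper_width: 0.225
grip_force: 49.6
```

Call:
{"method": "drive_tool", "body": {
  "deltas": "0 0 0 50 -37 0 1;0 0 0 49 -36 0 1;0 0 -0.175 0 0 0 1;0 0 -0.175 0 0 0 1;0 0 -0.175 0 0 0 1"
}}

```text
t: 6.58
ee_pos: [0.3582, 0.293, 0.2145]
eef_rot: [-3.14, 0.001, 2.207]
force: [0.3, -0.5, -2.2]
gripper_width: 0.219
grip_force: 49.7
```

Call:
{"method": "drive_tool", "body": {
  "deltas": "0 0 -0.175 0 0 0 1;0 0 -0.175 0 0 0 1;0 0 -0.175 0 0 0 1;0 0 -0.175 0 0 0 1;0 0 -0.175 0 0 0 1"
}}

```text
t: 7.2
ee_pos: [0.3585, 0.2926, 0.2144]
eef_rot: [-3.14, -0.001, 3.08]
force: [0.4, 0.5, -2.1]
gripper_width: 0.227
grip_force: 49.7
```

Call:
{"method": "drive_tool", "body": {
  "deltas": "0 0 0 0 0 30 1;0 0 0 0 0 40 1;0 0 0 0 0 0 1;0 0 0 0 0 0 1"
}}

```text
t: 7.7
ee_pos: [0.359, 0.2931, 0.1457]
eef_rot: [-3.141, -0.0, 3.075]
force: [-0.1, -0.1, -2.5]
gripper_width: 0.225
grip_force: 49.8
```

Call:
{"method": "drive_tool", "body": {
  "deltas": "0 0 0 0 0 40 1;0 0 0 0 0 35 1;0 0 0 0 0 15 1;0 0 0 0 0 10 1;0 0 0 0 0 5 1"
}}

```text
t: 8.32
ee_pos: [0.3594, 0.2935, 0.0407]
eef_rot: [3.141, 0.001, 3.075]
force: [-0.2, -0.4, -2.3]
gripper_width: 0.223
grip_force: 49.7
```

Call:
{"method": "drive_tool", "body": {
  "deltas": "0 0 0 0 0 2 1;0 0 0 0 0 0 1;0 0 0 0 0 0 1"
}}

```text
t: 8.7
ee_pos: [0.359, 0.2932, 0.0387]
eef_rot: [3.141, 0.0, 3.075]
force: [0.7, 0.3, -2.7]
gripper_width: 0.224
grip_force: 49.7
```

Call:
{"method": "drive_tool", "body": {
  "deltas": "0 0 0 0 0 1.5 1;0 0 0 0 0 0 1;0 0 0 0 0 0 0.5;0 0 0 0 0 0 0.3;0 0 0 0 0 0 0.2"
}}

```text
t: 9.32
ee_pos: [0.3589, 0.293, 0.0367]
eef_rot: [-3.142, 0.0, 3.075]
force: [0.3, 0.1, 0.4]
gripper_width: 0.798
grip_force: 0.0
```

Call:
{"method": "drive_tool", "body": {
  "deltas": "0 0 0 0 0 0 0.2;0 0 0 0 0 -20 0.2;0 0 0 0 0 -40 0.2;0 0 0 0 0 -60 0.2;0 0 0 0 0 -40 0.2"
}}

```text
t: 9.95
ee_pos: [0.359, 0.2931, 0.199]
eef_rot: [3.141, 0.001, 3.075]
force: [-0.3, 0.9, -1.5]
gripper_width: 0.803
grip_force: 0.0
```

Run:
```python
from h import *
o=[]
for n in CAL:
    im=eyes.capture(n); np.save(f"pics/{n}2.npy",im); o.append(im[:,:,::-1])
c=[cv2.resize(o[0][130:290,130:400],(400,300)),cv2.resize(o[1][110:300,110:400],(400,300))]
cv2.imwrite("pics/c2.png",np.vstack([np.hstack([cv2.resize(x,(400,300)) for x in o]),np.hstack(c)]))
```

```text
(no output)
```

View pics/c2.png

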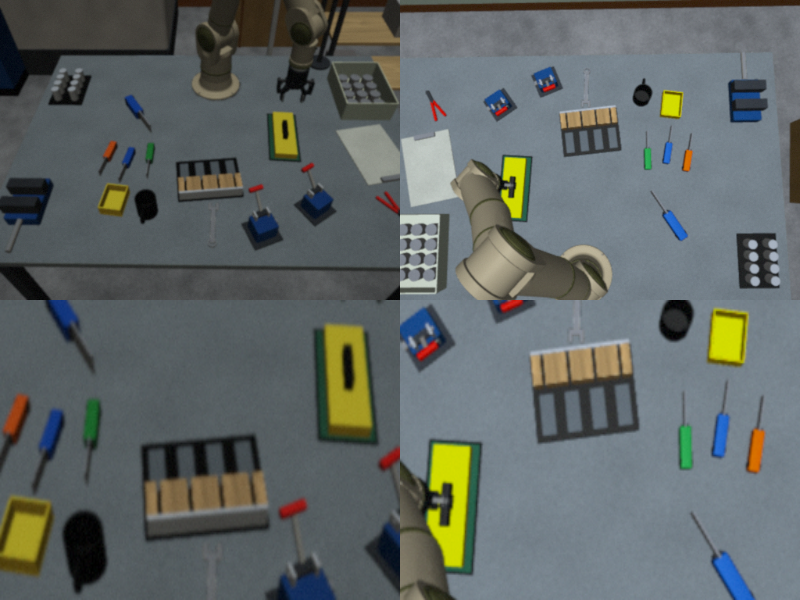

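The cover is on the mat at top (515,187), within the green border. The rack is open at top (590,130). The three scrapers look unmoved.

```bash
cat >> h.py <<'E'
def rack(im,n,win):
    x0,y0,x1,y1=win; l=im.astype(int); bg=np.median(l[y0:y1,x0:x1].reshape(-1,3),0) if n is None else np.median(l[170:190,215:225].reshape(-1,3),0)
    d=np.abs(cv2.GaussianBlur(im,(3,3),0).astype(int)-bg).max(2); m=np.zeros(d.shape,np.uint8); m[y0:y1,x0:x1]=d[y0:y1,x0:x1]>32
    m=cv2.morphologyEx(m,cv2.MORPH_OPEN,np.ones((3,3))); k,lab,st,_=cv2.connectedComponentsWithStats(m); j=1+np.argmax(st[1:,4])
    h=cv2.convexHull(np.argwhere(lab==j)[:,::-1].astype(np.int32)); o=np.zeros_like(m); cv2.fillConvexPoly(o,h,1); return o.astype(float)
RACK=np.vstack([box(-95,95,-125,125,0,12),box(20,95,-125,125,12,57)])
E
cat > m2.py <<'E'
from h import *
import sys
I={n:np.load(f"pics/{n}{sys.argv[1]}.npy") for n in CAL}
pr=lambda o,out:print(o,*[(np.round(r[0],4).tolist(),round(float(r[1]),3)) for r in out])
def three(b,p,M): return [fit(b,p,X) for X in(M,{"scene":M["scene"]},{"top":M["top"]})]
if "rack" in sys.argv:
    M={"scene":rack(I["scene"],"s",(215,195,320,262)),"top":rack(I["top"],"t",(200,134,290,202))}
    pr("rack",three(RACK,[.596,-.033,.104],M))
    M={"scene":mask(I["scene"],(355,185)),"top":mask(I["top"],(330+0,215))}
    pr("cover",three(box(-44.5,44.5,-125,125,3,31),[.36,.293,1.503],M))
P={"green":[.4767,-.2768,.01],"blue":[.5,-.362,-.19],"orange":[.4678,-.4447,-.2]}
for c in P:
    if c not in sys.argv: continue
    p=P[c]; s=place(np.array([[-.0,0,.034]]),p); M={}
    for n in CAL: M[n]=mask(I[n],proj(n,s)[0],fv=.2,fs=.4)
    pr(c,three(HANDLE,p,M))
E
python3 m2.py 2 rack green blue orange
```

```text
rack ([0.5943, -0.0342, 0.1006], 0.131) ([0.5599, -0.039, 0.1116], 0.188) ([0.5992, -0.0329, 0.1029], 0.006)
cover ([0.358, 0.2967, 1.5088], 0.974) ([0.3575, 0.2964, 1.5049], 0.003) ([0.5797, 0.3569, 4.0737], 0.954)
green ([0.4741, -0.2769, 0.0125], 0.077) ([0.4662, -0.2773, 0.0379], 0.119) ([0.4768, -0.2769, 0.0029], 0.01)
blue ([0.4981, -0.362, -0.1529], 0.063) ([0.4919, -0.3618, -0.1335], 0.076) ([0.5008, -0.3621, -0.1773], 0.005)
orange ([0.4651, -0.4447, -0.1495], 0.094) ([0.4582, -0.4453, -0.1103], 0.098) ([0.4679, -0.4448, -0.202], 0.033)
```

Call:
{"method": "drive_tool", "body": {
  "deltas": "0 0 -0.069 0 0 0 0.2;0 0 0 -58 -57 0 0.2;0 0 0 -58 -57 0 0.2;0 0 0 0 -57 0 0.2;0 0 0 0 -57 0 0.2"
}}

```text
t: 10.68
ee_pos: [0.4483, 0.0897, 0.1956]
eef_rot: [-3.141, -0.001, -3.14]
force: [0.2, 0.1, 0.3]
gripper_width: 0.799
grip_force: 0.0
```

Call:
{"method": "drive_tool", "body": {
  "deltas": "0 0 0 0 -57 0 0.2;0 0 0 0 -57 0 0.2;0 0 0 0 -57 0 0.2;0 0 0 0 -57 0 0.2;0 0 0 0 -57 0 0.2"
}}

```text
t: 11.3
ee_pos: [0.4485, -0.1951, 0.1959]
eef_rot: [3.141, -0.001, -3.139]
force: [0.6, 0.9, 0.1]
gripper_width: 0.798
grip_force: 0.0
```

Call:
{"method": "drive_tool", "body": {
  "deltas": "0 0 0 0 -57 0 0.2;0 0 0 0 0 60 0.2;0 0 0 0 0 40 0.2;0 0 0 0 0 0 0.2;0 0 0 0 0 0 0.2"
}}

```text
t: 11.92
ee_pos: [0.4494, -0.2503, 0.0973]
eef_rot: [3.142, -0.0, -3.139]
force: [0.8, 0.3, 0.3]
gripper_width: 0.799
grip_force: 0.0
```

Call:
{"method": "drive_tool", "body": {
  "deltas": "0 0 0 -26 -26.5 0 0.2;0 0 0 0 0 0 0.2;0 0 0 0 0 0 0.2"
}}

```text
t: 12.3
ee_pos: [0.4754, -0.2767, 0.0981]
eef_rot: [-3.141, 0.001, -3.139]
force: [-0.2, -0.7, 0.5]
gripper_width: 0.8
grip_force: 0.0
```

```bash
cat > cap.py <<'E'
from h import *
import sys
o=[]
for n in CAL:
    im=eyes.capture(n); np.save(f"pics/{n}{sys.argv[1]}.npy",im); o.append(im[:,:,::-1])
W=[eval(a) for a in sys.argv[2:4]]
if W: cv2.imwrite(f"pics/c{sys.argv[1]}.png",np.hstack([cv2.resize(i[y0:y1,x0:x1],(400,400*(y1-y0)//(x1-x0)),interpolation=3)[:400] for i,(x0,y0,x1,y1) in zip(o,W)]))
E
python3 cap.py 3 "(120,120,320,270)" "(230,120,430,270)"
python3 - <<'E'
import sys; sys.path.insert(0,'.')
E
echo
```

```text
(no output)
```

View pics/c3.png

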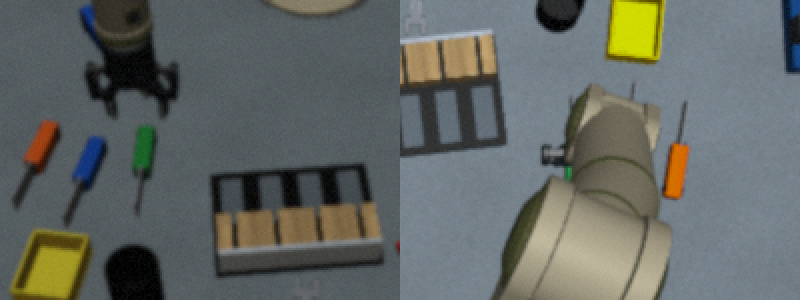

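The fingers are at crop (140,100), straddling the green scraper at (143,150) allowing for height. It hasn't moved, so I descend.

Call:
{"method": "drive_tool", "body": {
  "deltas": "0 0 0 0 0 45 0.2;0 0 0 0 0 35 0.3;0 0 0 0 0 10 0.3;0 0 0 0 0 0 0.6;0 0 0 0 0 0 0.8",
  "newtons": 60
}}

```text
t: 13.02
ee_pos: [0.4758, -0.2771, 0.0082]
eef_rot: [-3.141, 0.001, -3.139]
force: [-0.1, -0.6, -1.2]
gripper_width: 0.314
grip_force: 59.5
```

Call:
{"method": "drive_tool", "body": {
  "deltas": "0 0 0 0 0 0 1;0 0 0 0 0 0 1;0 0 0 0 0 0 1;0 0 0 0 0 0 1"
}}

```text
t: 13.52
ee_pos: [0.4758, -0.2772, 0.0081]
eef_rot: [-3.141, 0.002, -3.139]
force: [-0.5, 0.1, 8.3]
gripper_width: 0.314
grip_force: 60.7
```

Call:
{"method": "drive_tool", "body": {
  "deltas": "0 0 0 0 0 -20 1;0 0 0 0 0 -50 1;0 0 0 0 0 -50 1;0 0 0 -11 55 0 1;0 0 0 -11 55 0 1"
}}

```text
t: 14.15
ee_pos: [0.4975, -0.1664, 0.1283]
eef_rot: [-3.141, 0.003, 3.141]
force: [1.2, -0.2, -1.7]
gripper_width: 0.315
grip_force: 59.8
```

Call:
{"method": "drive_tool", "body": {
  "deltas": "0 0 0 -11 55 0 1;0 0 0 -11 55 0 1;0 0 0 -11 55 0 1;0 0 0 -11 57 0 1;0 0 -0.101 0 0 0 1"
}}

```text
t: 14.78
ee_pos: [0.5413, 0.062, 0.1273]
eef_rot: [3.139, 0.002, -3.027]
force: [-0.4, -1.9, -1.1]
gripper_width: 0.316
grip_force: 59.7
```

Call:
{"method": "drive_tool", "body": {
  "deltas": "0 0 0 0 0 0 1;0 0 0 0 0 0 1"
}}

```text
t: 15.02
ee_pos: [0.5404, 0.0542, 0.1271]
eef_rot: [-3.141, 0.0, -3.042]
force: [0.1, 0.4, -0.6]
gripper_width: 0.314
grip_force: 59.7
```

```bash
python3 cap.py 4 "(190,150,350,270)" "(180,110,340,230)"
```

```text
(no output)
```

View pics/c4.png

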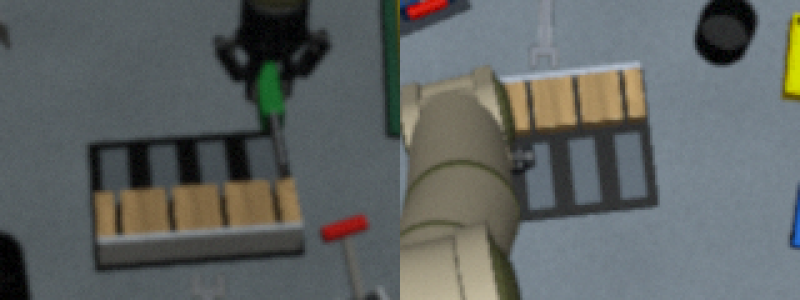

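Call:
{"method": "drive_tool", "body": {
  "deltas": "0 0 0 0 0.5 40 1;0 0 0 0 0 15 1;0 0 0 0 0 10 1;0 0 0 0 0 8 1;0 0 0 0 0 0 1"
}}

```text
t: 15.75
ee_pos: [0.5405, 0.0557, 0.0537]
eef_rot: [-3.141, -0.0, -3.039]
force: [0.5, -0.4, -1.2]
gripper_width: 0.313
grip_force: 59.7
```

Call:
{"method": "drive_tool", "body": {
  "deltas": "0 0 0 0 0 15 1;0 0 0 0 0 12 1;0 0 0 0 0 5 1;0 0 0 0 0 0 1"
}}

```text
t: 16.25
ee_pos: [0.5401, 0.0557, 0.0212]
eef_rot: [-3.141, -0.001, -3.038]
force: [-0.9, -0.8, -1.9]
gripper_width: 0.32
grip_force: 59.7
```

Call:
{"method": "drive_tool", "body": {
  "deltas": "0 0 0 -4 0 0 1;0 0 0 -3 0 0 1;0 0 0 -2 0 0 1;0 0 0 0 0 0 1"
}}

```text
t: 16.75
ee_pos: [0.55, 0.0567, 0.022]
eef_rot: [-3.142, 0.001, -3.039]
force: [0.6, -1.1, -1.2]
gripper_width: 0.319
grip_force: 59.7
```

Call:
{"method": "drive_tool", "body": {
  "deltas": "0 0 0 -2 0 0 1;0 0 0 0 0 0 1;0 0 0 -2 0 0 1;0 0 0 0 0 0 1"
}}

```text
t: 17.25
ee_pos: [0.5532, 0.0571, 0.0217]
eef_rot: [-3.141, -0.001, -3.038]
force: [-1.3, -1.4, -0.5]
gripper_width: 0.316
grip_force: 59.7
```

Call:
{"method": "drive_tool", "body": {
  "deltas": "0 0 0 -1.5 0 0 1;0 0 0 0 0 0 1"
}}

```text
t: 17.5
ee_pos: [0.5532, 0.057, 0.0216]
eef_rot: [-3.141, -0.003, -3.038]
force: [-5.7, -1.7, 0.1]
gripper_width: 0.315
grip_force: 60.0
```

Call:
{"method": "drive_tool", "body": {
  "deltas": "0 0 0 -1.5 0 0 1;0 0 0 0 0 0 1"
}}

```text
t: 17.75
ee_pos: [0.5532, 0.057, 0.0215]
eef_rot: [-3.141, -0.006, -3.038]
force: [-9.6, -1.3, 3.3]
gripper_width: 0.314
grip_force: 60.3
```

Call:
{"method": "drive_tool", "body": {
  "deltas": "0 0 0 0 0 1.5 1;0 0 0 0 0 0 1;0 0 0 0 0 0 0.55;0 0 0 0 0 0 0.45;0 0 0 0 0 0 0.45"
}}

```text
t: 18.38
ee_pos: [0.5571, 0.0578, 0.0204]
eef_rot: [3.141, 0.001, -3.038]
force: [-0.2, -0.1, -0.4]
gripper_width: 0.55
grip_force: 0.0
```

Call:
{"method": "drive_tool", "body": {
  "deltas": "0 0 0 0 0 -20 0.45;0 0 0 0 0 -40 0.45;0 0 0 0 0 -50 0.45;0 0 0 0 0 -30 0.45;0 0 0 0 0 0 0.45"
}}

```text
t: 19.0
ee_pos: [0.5579, 0.0577, 0.1628]
eef_rot: [3.141, 0.005, -3.039]
force: [-0.0, -0.5, -0.2]
gripper_width: 0.549
grip_force: 0.0
```

```bash
python3 cap.py 5; python3 m2.py 5 blue orange
```

```text
blue ([0.4986, -0.362, -0.1524], 0.069) ([0.4925, -0.3622, -0.1314], 0.092) ([0.5013, -0.3621, -0.1766], 0.005)
orange ([0.4651, -0.4447, -0.1475], 0.091) ([0.4574, -0.4449, -0.113], 0.098) ([0.4678, -0.4447, -0.2026], 0.03)
```

Call:
{"method": "drive_tool", "body": {
  "deltas": "0 0 0 14.4 -59 0 0.3;0 0 0 14.4 -59 0 0.3;0 0 0 14.4 -59 0 0.3;0 0 0 14.4 -59 0 0.3;0 0 0 14.4 -59 0 0.3"
}}

```text
t: 19.73
ee_pos: [0.5143, -0.2449, 0.1587]
eef_rot: [3.14, -0.002, -3.038]
force: [0.4, -0.3, 0.6]
gripper_width: 0.703
grip_force: 0.0
```

Call:
{"method": "drive_tool", "body": {
  "deltas": "0 0 0 14.4 -59 0 0.3;0 0 0 14.4 -58 0 0.3;0 0 0.14 0 0 0 0.3;0 0 0.139 0 0 0 0.3;0 0 0 0 0 0 0.3"
}}

```text
t: 20.35
ee_pos: [0.4981, -0.3624, 0.1587]
eef_rot: [3.141, -0.002, 2.967]
force: [-0.1, -0.1, -0.4]
gripper_width: 0.7
grip_force: 0.0
```

Call:
{"method": "drive_tool", "body": {
  "deltas": "0 0 0 -2 0 50 0.3;0 0 0 0 0 50 0.3;0 0 0 0 0 40 0.3;0 0 0 0 0 10.5 0.3;0 0 0 0 0 0 0.6"
}}

```text
t: 20.98
ee_pos: [0.5005, -0.3628, 0.0094]
eef_rot: [3.141, -0.001, 2.968]
force: [-0.0, 0.4, 0.7]
gripper_width: 0.5
grip_force: 0.0
```

Call:
{"method": "drive_tool", "body": {
  "deltas": "0 0 0 0 0 0 0.8;0 0 0 0 0 0 1;0 0 0 0 0 0 1;0 0 0 0 0 0 1;0 0 0 0 0 0 1"
}}

```text
t: 21.6
ee_pos: [0.5012, -0.3635, 0.0113]
eef_rot: [-3.141, 0.002, 2.966]
force: [-1.3, 0.0, 7.2]
gripper_width: 0.316
grip_force: 60.5
```

Call:
{"method": "drive_tool", "body": {
  "deltas": "0 0 0 0 0 -20 1;0 0 0 0 0 -50 1;0 0 0 0 0 -50 1;0 0 0 2.8 60 0 1;0 0 0 2.8 60 0 1"
}}

```text
t: 22.22
ee_pos: [0.5164, -0.2434, 0.132]
eef_rot: [-3.141, 0.003, 2.964]
force: [0.9, 1.0, -2.7]
gripper_width: 0.316
grip_force: 59.6
```

Call:
{"method": "drive_tool", "body": {
  "deltas": "0 0 0 2.8 60 0 1;0 0 0 2.8 60 0 1;0 0 0 2.8 60 0 1;0 0 0 2.8 59 0 1;0 0 -0.14 0 0 0 1"
}}

```text
t: 22.85
ee_pos: [0.5475, 0.0006, 0.131]
eef_rot: [3.139, 0.002, 3.119]
force: [-0.1, -2.5, -2.4]
gripper_width: 0.319
grip_force: 59.7
```

Call:
{"method": "drive_tool", "body": {
  "deltas": "0 0 -0.138 0 0 0 1;0 0 0 0 0 0 1;0 0 0 0 0 0 1;0 0 0 0 0 0 1"
}}

```text
t: 23.35
ee_pos: [0.5468, -0.007, 0.1301]
eef_rot: [-3.141, 0.0, -3.042]
force: [-0.1, 0.3, -2.1]
gripper_width: 0.316
grip_force: 59.7
```

Call:
{"method": "drive_tool", "body": {
  "deltas": "0 0 0 0 0 40 1;0 0 0 0 0 20 1;0 0 0 0 0 10 1;0 0 0 0 0 8 1;0 0 0 0 0 0 1"
}}

```text
t: 23.98
ee_pos: [0.5469, -0.0067, 0.0517]
eef_rot: [-3.142, -0.0, -3.04]
force: [-0.4, -0.2, -1.7]
gripper_width: 0.317
grip_force: 59.6
```

Call:
{"method": "drive_tool", "body": {
  "deltas": "0 0 0 0 0 15 1;0 0 0 0 0 10 1;0 0 0 0 0 3 1;0 0 0 -4 0 0 1;0 0 0 -4 0 0 1"
}}

```text
t: 24.6
ee_pos: [0.5552, -0.0058, 0.0238]
eef_rot: [-3.142, 0.0, -3.039]
force: [0.2, 0.8, -1.8]
gripper_width: 0.318
grip_force: 59.8
```

Call:
{"method": "drive_tool", "body": {
  "deltas": "0 0 0 -2 0 0 1;0 0 0 -2 0 0 1;0 0 0 0 0 0 1"
}}

```text
t: 24.98
ee_pos: [0.559, -0.0054, 0.0238]
eef_rot: [3.142, 0.0, -3.039]
force: [-0.5, 0.7, -1.7]
gripper_width: 0.313
grip_force: 59.7
```

Call:
{"method": "drive_tool", "body": {
  "deltas": "0 0 0 -1.5 0 0 1;0 0 0 0 0 0 1"
}}

```text
t: 25.22
ee_pos: [0.5604, -0.0053, 0.0238]
eef_rot: [-3.142, 0.0, -3.039]
force: [0.0, -0.5, -2.5]
gripper_width: 0.317
grip_force: 59.7
```

Call:
{"method": "drive_tool", "body": {
  "deltas": "0 0 0 -1.5 0 0 1;0 0 0 0 0 0 1"
}}

```text
t: 25.48
ee_pos: [0.5613, -0.0052, 0.0237]
eef_rot: [-3.142, -0.001, -3.039]
force: [-1.9, -0.6, -1.6]
gripper_width: 0.315
grip_force: 59.7
```

Call:
{"method": "drive_tool", "body": {
  "deltas": "0 0 0 -1.5 0 0 1;0 0 0 0 0 0 1"
}}

```text
t: 25.72
ee_pos: [0.5612, -0.0052, 0.0235]
eef_rot: [-3.142, -0.004, -3.039]
force: [-6.9, -0.0, 0.9]
gripper_width: 0.312
grip_force: 60.0
```

Call:
{"method": "drive_tool", "body": {
  "deltas": "0 0 0 -1.5 0 1.5 1;0 0 0 0 0 0 1"
}}

```text
t: 25.98
ee_pos: [0.5613, -0.0052, 0.0232]
eef_rot: [-3.142, -0.006, -3.04]
force: [-13.9, 0.1, 20.0]
gripper_width: 0.314
grip_force: 62.5
```

Home and on the floor. Release and lift.

Call:
{"method": "drive_tool", "body": {
  "deltas": "0 0 0 0 0 0 0.7;0 0 0 0 0 0 0.45;0 0 0 0 0 0 0.45;0 0 0 0 0 -20 0.45;0 0 0 0 0 -40 0.45"
}}

```text
t: 26.6
ee_pos: [0.5645, -0.0047, 0.0817]
eef_rot: [3.142, -0.002, -3.039]
force: [0.6, -0.7, 0.5]
gripper_width: 0.553
grip_force: 0.0
```

Call:
{"method": "drive_tool", "body": {
  "deltas": "0 0 0 0 0 -50 0.45;0 0 0 0 0 -30 0.45;0 0 0 0 0 0 0.45"
}}

```text
t: 26.98
ee_pos: [0.5666, -0.0048, 0.1647]
eef_rot: [-3.141, 0.006, -3.04]
force: [-0.2, 1.0, 0.5]
gripper_width: 0.555
grip_force: 0.0
```

```bash
python3 cap.py 6 "(190,150,350,270)" "(240,120,400,240)"; python3 m2.py 6 orange
```

```text
orange ([0.465, -0.4452, -0.1487], 0.093) ([0.459, -0.4454, -0.1165], 0.095) ([0.4679, -0.4449, -0.1952], 0.034)
```

View pics/c6.png

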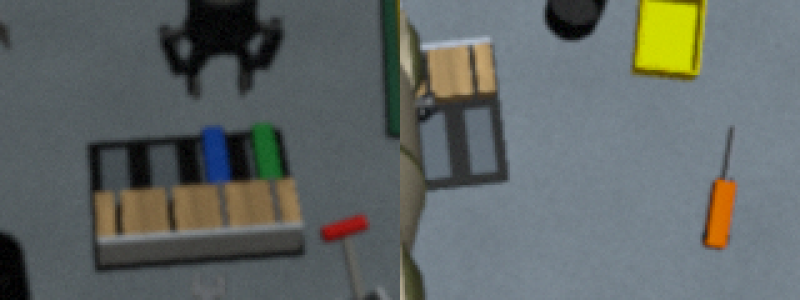

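Blue and green are seated in the rack at scene crop (215,155) and (267,153). Orange is unmoved at top crop (720,214).

Run:
```python
from h import *
a=ray("top",(372.8,170.8),.034);b=ray("top",(366,218.8),.034);d=a-b;print(a,b,np.hypot(*d[:2]),np.arctan2(d[1],d[0]))
m=mask(np.load("pics/top6.npy"),proj("top",[[.4675,-.4449,.034]])[0],fs=.6,fv=.5)
p=np.array([ray("top",uv[::-1],.034)[:2] for uv in np.argwhere(m>0)]);c=p.mean(0);w,v=np.linalg.eigh(np.cov((p-c).T));print(c,v[:,1],np.arctan2(v[1,1],v[0,1]),np.sqrt(12*w))
for y in(-.1,-.15,-.2):
  print(y,fit(HANDLE,[.4675,-.4449,y],{"top":m}))
```

```text
[ 0.57965724 -0.46340776  0.034     ] [ 0.42059574 -0.43436164  0.034     ] 0.16169179919206014 -0.18061929077111016
[ 0.46586203 -0.4417013 ] [-0.9817349  0.190254 ] 2.9501717895635378 [0.02717713 0.0885178 ]
-0.1 (array([ 0.46675772, -0.44534745, -0.20280195]), np.float64(0.1095218487384608))
-0.15 (array([ 0.46761354, -0.44522009, -0.20816092]), np.float64(0.10992696787744359))
-0.2 (array([ 0.46670984, -0.44502829, -0.2019022 ]), np.float64(0.1102923919267184))
```

Call:
{"method": "drive_tool", "body": {
  "deltas": "0 0 0 18 -53.5 0 0.3;0 0 0 18 -53.5 0 0.3;0 0 0 18 -53.5 0 0.3;0 0 0 18 -53.5 0 0.3;0 0 0 18 -53.5 0 0.3"
}}

```text
t: 27.7
ee_pos: [0.5016, -0.2816, 0.1607]
eef_rot: [3.14, -0.002, -3.039]
force: [-0.1, 0.1, 0.5]
gripper_width: 0.699
grip_force: 0.0
```

Call:
{"method": "drive_tool", "body": {
  "deltas": "0 0 0 18 -53.5 0 0.3;0 0 0 18 -53.5 0 0.3;0 0 0 18 -53.5 0 0.3;0 0 0.146 0 0 0 0.3;0 0 0.145 0 0 0 0.3"
}}

```text
t: 28.32
ee_pos: [0.4639, -0.4461, 0.1601]
eef_rot: [3.14, -0.002, 2.946]
force: [-0.4, 0.6, 1.1]
gripper_width: 0.702
grip_force: 0.0
```

Call:
{"method": "drive_tool", "body": {
  "deltas": "0 0 0 0 0 40 0.3;0 0 0 0 0 20 0.3;0 0 0 0 0 0 0.3;0 0 0 0 0 0 0.3"
}}

```text
t: 28.82
ee_pos: [0.4652, -0.4454, 0.1021]
eef_rot: [3.141, -0.0, 2.953]
force: [-0.2, -0.4, -0.0]
gripper_width: 0.704
grip_force: 0.0
```

Call:
{"method": "drive_tool", "body": {
  "deltas": "0 0 0 -2 0 50 0.3;0 0 0 0 0 32 0.3;0 0 0 0 0 10 0.3;0 0 0 0 0 0 0.6;0 0 0 0 0 0 0.8"
}}

```text
t: 29.45
ee_pos: [0.4678, -0.4464, 0.0121]
eef_rot: [-3.14, 0.002, 2.953]
force: [-0.3, 0.0, -0.2]
gripper_width: 0.313
grip_force: 59.5
```

Call:
{"method": "drive_tool", "body": {
  "deltas": "0 0 0 0 0 0 1;0 0 0 0 0 0 1;0 0 0 0 0 0 1;0 0 0 0 0 0 1"
}}

```text
t: 29.95
ee_pos: [0.4678, -0.4464, 0.012]
eef_rot: [-3.14, 0.002, 2.953]
force: [-0.7, 0.0, 7.0]
gripper_width: 0.314
grip_force: 60.7
```

Call:
{"method": "drive_tool", "body": {
  "deltas": "0 0 0 0 0 -20 1;0 0 0 0 0 -50 1;0 0 0 0 0 -50 1;0 0 0 -5.3 54.7 0 1;0 0 0 -5.3 54.7 0 1"
}}

```text
t: 30.58
ee_pos: [0.4985, -0.3397, 0.1327]
eef_rot: [-3.141, 0.003, 2.951]
force: [1.1, 0.4, -2.8]
gripper_width: 0.318
grip_force: 59.6
```

Call:
{"method": "drive_tool", "body": {
  "deltas": "0 0 0 -5.3 54.7 0 1;0 0 0 -5.3 54.7 0 1;0 0 0 -5.3 54.7 0 1;0 0 0 -5.3 54.5 0 1;0 0 -0.146 0 0 0 1"
}}

```text
t: 31.2
ee_pos: [0.5617, -0.1228, 0.1316]
eef_rot: [3.139, 0.002, 3.111]
force: [-0.4, -1.4, -1.8]
gripper_width: 0.311
grip_force: 59.7
```

Call:
{"method": "drive_tool", "body": {
  "deltas": "0 0 -0.145 0 0 0 1;0 0 0 0 0 0 1;0 0 0 0 0 0 1;0 0 0 0 0 0 1"
}}

```text
t: 31.7
ee_pos: [0.5599, -0.1297, 0.1306]
eef_rot: [-3.141, 0.0, -3.041]
force: [0.5, -0.2, -1.9]
gripper_width: 0.317
grip_force: 59.7
```

Call:
{"method": "drive_tool", "body": {
  "deltas": "0 0 0 0 -0.6 40 1;0 0 0 0 0 20 1;0 0 0 0 0 10 1;0 0 0 0 0 8 1;0 0 0 0 0 0 1"
}}

```text
t: 32.33
ee_pos: [0.56, -0.1301, 0.0523]
eef_rot: [-3.142, -0.0, -3.04]
force: [0.3, 0.6, -2.0]
gripper_width: 0.315
grip_force: 59.7
```

Call:
{"method": "drive_tool", "body": {
  "deltas": "0 0 0 0 0 15 1;0 0 0 0 0 10 1;0 0 0 0 0 3 1;0 0 0 -4 0 0 1;0 0 0 -4 0 0 1"
}}

```text
t: 32.95
ee_pos: [0.5682, -0.1293, 0.0243]
eef_rot: [-3.142, 0.0, -3.039]
force: [-0.8, 1.1, -2.3]
gripper_width: 0.315
grip_force: 59.7
```

Call:
{"method": "drive_tool", "body": {
  "deltas": "0 0 0 -2 0 0 1;0 0 0 -2 0 0 1;0 0 0 0 0 0 1"
}}

```text
t: 33.33
ee_pos: [0.5721, -0.1288, 0.0243]
eef_rot: [-3.142, 0.0, -3.039]
force: [-0.6, 0.1, -2.6]
gripper_width: 0.313
grip_force: 59.7
```

Call:
{"method": "drive_tool", "body": {
  "deltas": "0 0 0 -1.5 0 0 1;0 0 0 0 0 0 1"
}}

```text
t: 33.58
ee_pos: [0.5735, -0.1287, 0.0243]
eef_rot: [-3.142, 0.0, -3.039]
force: [-0.0, -0.7, -2.3]
gripper_width: 0.317
grip_force: 59.7
```

Call:
{"method": "drive_tool", "body": {
  "deltas": "0 0 0 -1.5 0 0 1;0 0 0 0 0 0 1"
}}

```text
t: 33.83
ee_pos: [0.574, -0.1286, 0.0242]
eef_rot: [3.141, -0.002, -3.04]
force: [-2.6, -0.4, -0.3]
gripper_width: 0.314
grip_force: 59.8
```

Call:
{"method": "drive_tool", "body": {
  "deltas": "0 0 0 -1.5 0 0 1;0 0 0 0 0 0 1;0 0 0 -1.5 0 1.5 1;0 0 0 0 0 0 1"
}}

```text
t: 34.33
ee_pos: [0.574, -0.1286, 0.0239]
eef_rot: [3.141, -0.006, -3.04]
force: [-16.6, 0.9, 24.4]
gripper_width: 0.313
grip_force: 62.9
```

Call:
{"method": "drive_tool", "body": {
  "deltas": "0 0 0 0 0 0 0.7;0 0 0 0 0 0 0.45;0 0 0 0 0 0 0.45;0 0 0 0 0 -20 0.45;0 0 0 0 0 -40 0.45"
}}

```text
t: 34.95
ee_pos: [0.5777, -0.1279, 0.0821]
eef_rot: [3.141, -0.002, -3.039]
force: [0.1, -0.6, 0.4]
gripper_width: 0.55
grip_force: 0.0
```

Call:
{"method": "drive_tool", "body": {
  "deltas": "0 0 0 0 0 -60 0.6;0 0 0 0 0 -60 0.8;0 0 0 0 0 -30 1;0 0 0 0 0 0 1"
}}

```text
t: 35.45
ee_pos: [0.5797, -0.1284, 0.2356]
eef_rot: [-3.14, 0.006, -3.039]
force: [-0.0, 0.7, -0.9]
gripper_width: 0.001
grip_force: 0.0
```

Call:
{"method": "drive_tool", "body": {
  "deltas": "0 0 0 -15.2 54.3 0 1;0 0 0 -15.2 54.3 0 1;0 0 0 -15.2 54.3 0 1;0 0 0 -15.2 54.3 0 1;0 0 0 -15.2 54.3 0 1"
}}

```text
t: 36.08
ee_pos: [0.6258, 0.1516, 0.2313]
eef_rot: [-3.141, -0.001, -3.039]
force: [-0.1, 0.3, -0.7]
gripper_width: -0.001
grip_force: 0.0
```

Call:
{"method": "drive_tool", "body": {
  "deltas": "0 0 0 -15.2 54.3 0 1;0 0 0 -15.2 54.3 0 1;0 0 0 -15.2 54.3 0 1;0 0 0 0 0 40 1;0 0 0 0 0 0 1"
}}

```text
t: 36.7
ee_pos: [0.6522, 0.3159, 0.1881]
eef_rot: [-3.138, -0.007, -3.038]
force: [-0.3, -0.2, 0.7]
gripper_width: -0.001
grip_force: 0.0
```

Call:
{"method": "drive_tool", "body": {
  "deltas": "0 0 0 0 0 0 1"
}}

```text
t: 36.83
ee_pos: [0.6549, 0.3153, 0.1928]
eef_rot: [-3.141, -0.0, -3.041]
force: [-0.0, 0.1, -0.2]
gripper_width: -0.001
grip_force: 0.0
```

```bash
python3 cap.py 7 "(200,140,460,300)" "(80,80,300,230)"
```

```text
Traceback (most recent call last):
  File "cap.py", line 7, in <module>
    if W: cv2.imwrite(f"pics/c{sys.argv[1]}.png",np.hstack([cv2.resize(i[y0:y1,x0:x1],(400,400*(y1-y0)//(x1-x0)),interpolation=3)[:400] for i,(x0,y0,x1,y1) in zip(o,W)]))
                                                 ~~~~~~~~~^^^^^^^^^^^^^^^^^^^^^^^^^^^^^^^^^^^^^^^^^^^^^^^^^^^^^^^^^^^^^^^^^^^^^^^^^^^^^^^^^^^^^^^^^^^^^^^^^^^^^^^^^^^^^^^
ValueError: all the input array dimensions except for the concatenation axis must match exactly, but along dimension 0, the array at index 0 has size 246 and the array at index 1 has size 272
```

Run:
```python
import numpy as np,cv2
i=[np.load(f"pics/{n}7.npy")[:,:,::-1] for n in("scene","top")]
cv2.imwrite("pics/c7.png",np.hstack([cv2.resize(a,(400,300),interpolation=3) for a in(i[0][140:290,210:410],i[1][90:210,90:250])]))
```

```text
(no output)
```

View pics/c7.png

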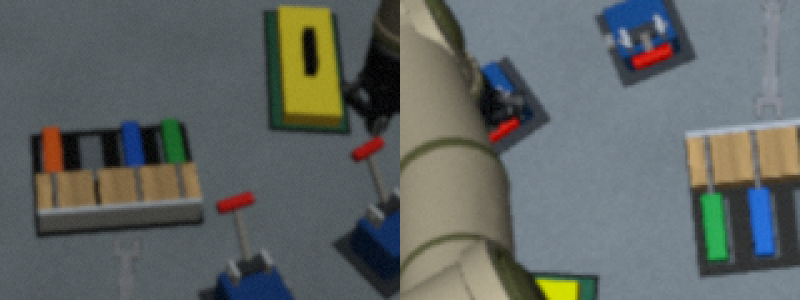

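The fingers sit just above the red bar, at crop (378,135) versus bar (368,150). All three scrapers are in the rack, so I press along the arc.

Call:
{"method": "drive_tool", "body": {
  "deltas": "0 0 0 0 0 21 1;0 0 0 7.3 -3.3 10 1;0 0 0 7.3 -3.3 14 1;0 0 0 5.5 -2.5 12 1;0 0 0 5.5 -2.5 12 1"
}}

```text
t: 37.55
ee_pos: [0.6299, 0.3001, 0.125]
eef_rot: [-3.14, 0.0, -3.041]
force: [-0.7, -3.1, 5.4]
gripper_width: -0.001
grip_force: 2.9
```

Call:
{"method": "drive_tool", "body": {
  "deltas": "0 0 0 2.7 -1.2 12 1;0 0 0 1 -0.4 7 1;0 0 0 0 0 0 1;0 0 0 0 0 0 1"
}}

```text
t: 38.05
ee_pos: [0.6268, 0.299, 0.106]
eef_rot: [-3.141, 0.0, -3.04]
force: [-3.1, -3.6, 6.0]
gripper_width: -0.001
grip_force: 2.9
```

Call:
{"method": "drive_tool", "body": {
  "deltas": "0 0 0 0 0 4 1;0 0 0 0 0 0 1;0 0 0 0 0 0 1"
}}

```text
t: 38.42
ee_pos: [0.6268, 0.2992, 0.1019]
eef_rot: [-3.141, 0.0, -3.04]
force: [-1.5, -3.7, 6.0]
gripper_width: 0.003
grip_force: 2.8
```

Call:
{"method": "drive_tool", "body": {
  "deltas": "0 0 0 0 0 2 1;0 0 0 0 0 0 1;0 0 0 0 0 0 1"
}}

```text
t: 38.8
ee_pos: [0.6269, 0.2994, 0.1004]
eef_rot: [-3.141, 0.001, -3.04]
force: [-3.4, -4.1, 9.5]
gripper_width: 0.001
grip_force: 4.6
```

Call:
{"method": "drive_tool", "body": {
  "deltas": "0 0 0 0 0 1.5 1;0 0 0 0 0 0 1;0 0 0 0 0 0 1"
}}

```text
t: 39.17
ee_pos: [0.6268, 0.2994, 0.0998]
eef_rot: [-3.141, 0.001, -3.04]
force: [-4.9, -6.2, 16.8]
gripper_width: -0.0
grip_force: 8.4
```

Call:
{"method": "drive_tool", "body": {
  "deltas": "0 0 0 -1 0.4 -15 1;0 0 0 -3 1.2 -15 1;0 0 0 -5.5 2.5 -15 1;0 0 0 -7 3.3 -20 1;0 0 0 -12.8 5.8 -30.5 1"
}}

```text
t: 39.8
ee_pos: [0.6536, 0.3161, 0.1929]
eef_rot: [-3.14, -0.003, -3.039]
force: [0.7, 0.4, 0.3]
gripper_width: -0.003
grip_force: 0.0
```

Call:
{"method": "drive_tool", "body": {
  "deltas": "0 0 0 0 0 0 1;0 0 0 0 0 0 1;0 0 0 0 0 0 1;0 0 0 0 0 0 1"
}}

```text
t: 40.3
ee_pos: [0.654, 0.316, 0.192]
eef_rot: [-3.141, -0.001, -3.039]
force: [0.4, -0.4, -0.5]
gripper_width: -0.001
grip_force: 0.0
```

Run:
```python
from h import *
im=eyes.capture("scene");a=np.load("pics/scene0.npy")
for i in(a,im): m=mask(i,np.array((617,335))*.64); print(m.sum(),np.argwhere(m>0).mean(0))
```

```text
99.0 [214.1010101  393.51515152]
104.0 [214.    393.625]
```

Lever fully sprung back. I repeat with the same stroke three more times, one of them spare.

Call:
{"method": "drive_tool", "body": {
  "deltas": "0 0 0 0 0 21 1;0 0 0 7.3 -3.3 12 1;0 0 0 7.3 -3.3 14 1;0 0 0 5.5 -2.5 14 1;0 0 0 5.5 -2.5 14 1"
}}

```text
t: 40.98
ee_pos: [0.6294, 0.3003, 0.1177]
eef_rot: [-3.14, -0.001, -3.04]
force: [0.3, -3.2, 5.0]
gripper_width: -0.001
grip_force: 2.7
```

Call:
{"method": "drive_tool", "body": {
  "deltas": "0 0 0 2.7 -1.2 12 1;0 0 0 1 -0.4 5 1;0 0 0 0 0 3 1;0 0 0 0 0 0 1;0 0 0 0 0 0 1"
}}

```text
t: 41.6
ee_pos: [0.6263, 0.2985, 0.0996]
eef_rot: [-3.14, -0.001, -3.04]
force: [-6.4, -6.7, 18.3]
gripper_width: -0.0
grip_force: 9.4
```

Call:
{"method": "drive_tool", "body": {
  "deltas": "0 0 0 -1 0.4 -15 1;0 0 0 -3 1.2 -15 1;0 0 0 -5.5 2.5 -15 1;0 0 0 -7 3.3 -20 1;0 0 0 -12.8 5.8 -30 1"
}}

```text
t: 42.22
ee_pos: [0.6535, 0.3164, 0.1927]
eef_rot: [-3.141, -0.003, -3.039]
force: [-0.3, -0.0, -0.3]
gripper_width: 0.001
grip_force: 0.0
```

Call:
{"method": "drive_tool", "body": {
  "deltas": "0 0 0 0 0 0 1;0 0 0 0 0 0 1;0 0 0 0 0 0 1;0 0 0 0 0 0 1"
}}

```text
t: 42.72
ee_pos: [0.6539, 0.3161, 0.192]
eef_rot: [-3.141, -0.001, -3.039]
force: [0.7, 0.1, -0.3]
gripper_width: -0.001
grip_force: 0.0
```

Call:
{"method": "drive_tool", "body": {
  "deltas": "0 0 0 0 0 21 1;0 0 0 7.3 -3.3 12 1;0 0 0 7.3 -3.3 14 1;0 0 0 5.5 -2.5 14 1;0 0 0 5.5 -2.5 14 1"
}}

```text
t: 43.35
ee_pos: [0.6293, 0.3003, 0.1176]
eef_rot: [-3.14, -0.001, -3.04]
force: [-0.1, -2.9, 5.2]
gripper_width: 0.001
grip_force: 2.7
```

Call:
{"method": "drive_tool", "body": {
  "deltas": "0 0 0 2.7 -1.2 12 1;0 0 0 1 -0.4 5 1;0 0 0 0 0 3 1;0 0 0 0 0 0 1;0 0 0 0 0 0 1"
}}

```text
t: 43.98
ee_pos: [0.6262, 0.2984, 0.0996]
eef_rot: [-3.14, -0.001, -3.04]
force: [-6.0, -6.5, 19.0]
gripper_width: -0.004
grip_force: 9.6
```

Call:
{"method": "drive_tool", "body": {
  "deltas": "0 0 0 -1 0.4 -15 1;0 0 0 -3 1.2 -15 1;0 0 0 -5.5 2.5 -15 1;0 0 0 -7 3.3 -20 1;0 0 0 -12.8 5.8 -30 1"
}}

```text
t: 44.6
ee_pos: [0.6535, 0.3164, 0.1927]
eef_rot: [-3.141, -0.003, -3.039]
force: [0.7, -0.4, -0.2]
gripper_width: 0.002
grip_force: 0.0
```

Call:
{"method": "drive_tool", "body": {
  "deltas": "0 0 0 0 0 0 1;0 0 0 0 0 0 1;0 0 0 0 0 0 1;0 0 0 0 0 0 1"
}}

```text
t: 45.1
ee_pos: [0.654, 0.316, 0.192]
eef_rot: [-3.141, -0.001, -3.039]
force: [-0.4, -0.7, 0.4]
gripper_width: 0.005
grip_force: 0.0
```

Spare stroke, then withdraw to the left for a final look.

Call:
{"method": "drive_tool", "body": {
  "deltas": "0 0 0 0 0 21 1;0 0 0 7.3 -3.3 12 1;0 0 0 7.3 -3.3 14 1;0 0 0 5.5 -2.5 14 1;0 0 0 5.5 -2.5 14 1"
}}

```text
t: 45.72
ee_pos: [0.6293, 0.3003, 0.1176]
eef_rot: [-3.14, -0.001, -3.04]
force: [-0.1, -3.4, 4.1]
gripper_width: -0.003
grip_force: 2.6
```

Call:
{"method": "drive_tool", "body": {
  "deltas": "0 0 0 2.7 -1.2 12 1;0 0 0 1 -0.4 5 1;0 0 0 0 0 3 1;0 0 0 0 0 0 1;0 0 0 0 0 0 1"
}}

```text
t: 46.35
ee_pos: [0.6263, 0.2984, 0.0996]
eef_rot: [-3.14, -0.001, -3.04]
force: [-6.1, -7.4, 18.6]
gripper_width: 0.001
grip_force: 9.6
```

Call:
{"method": "drive_tool", "body": {
  "deltas": "0 0 0 -1 0.4 -15 1;0 0 0 -3 1.2 -15 1;0 0 0 -5.5 2.5 -15 1;0 0 0 -7 3.3 -20 1;0 0 0 -12.8 5.8 -30 1"
}}

```text
t: 46.98
ee_pos: [0.6535, 0.3164, 0.1927]
eef_rot: [-3.141, -0.003, -3.039]
force: [0.2, -0.3, -0.3]
gripper_width: -0.002
grip_force: 0.0
```

Call:
{"method": "drive_tool", "body": {
  "deltas": "0 0 0 0 0 -40 1;0 0 0 40 40 0 1;0 0 0 40 50 0 1;0 0 0 40 50 0 1;0 0 0 40 50 0 1"
}}

```text
t: 47.6
ee_pos: [0.4771, 0.487, 0.2329]
eef_rot: [-3.141, -0.001, -3.039]
force: [0.7, 1.4, -0.3]
gripper_width: -0.002
grip_force: 0.0
```

Call:
{"method": "drive_tool", "body": {
  "deltas": "0 0 0 40 50 0 1;0 0 0 40 50 0 1;0 0 0 0 0 0 1;0 0 0 0 0 0 1;0 0 0 0 0 0 1"
}}

```text
t: 48.22
ee_pos: [0.393, 0.5735, 0.2328]
eef_rot: [-3.141, 0.0, -3.042]
force: [0.4, -0.3, 0.4]
gripper_width: -0.006
grip_force: 0.0
```

```bash
python3 cap.py 9
python3 - <<'E'
import numpy as np,cv2
i=[np.load(f"pics/{n}9.npy")[:,:,::-1] for n in("scene","top")]
cv2.imwrite("pics/c9.png",np.vstack([np.hstack([cv2.resize(a,(400,300),interpolation=3) for a in i]),np.hstack([cv2.resize(a,(400,300),interpolation=3) for a in(i[0][190:265,220:320],i[1][125:215,190:310])])]))
E
python3 - <<'E'
from h import *
I={n:np.load(f"pics/{n}9.npy") for n in CAL}
R=[.5976,-.0329,.103]
for c,y in(("green",93),("blue",31),("orange",-93)):
    p=place(np.array([[-.035,y/1000,0]]),R)[0]; b=HANDLE+[0,0,.012]
    r,e=fit(b,[p[0],p[1],.103],{"top":mask(I["top"],proj("top",[p+[0,0,.046]])[0],fv=.2,fs=.4)}); print(c,r-[p[0],p[1],.103],e)
m=mask(I["scene"],(363,185)); print(fit(box(-44.5,44.5,-125,125,3,31),[.36,.293,1.503],{"scene":m}))
E
```

```text
green [ 0.00031283  0.00335107 -0.0001962 ] 0.0036200824984930513
blue [ 0.00072966  0.002158   -0.01568725] 0.012769265295366088
orange [ 0.00183542  0.00104208 -0.00954894] 0.45351997981891173
(array([0.35749805, 0.29628684, 1.50502523]), np.float64(0.0030466498029421024))
```

View pics/c9.png

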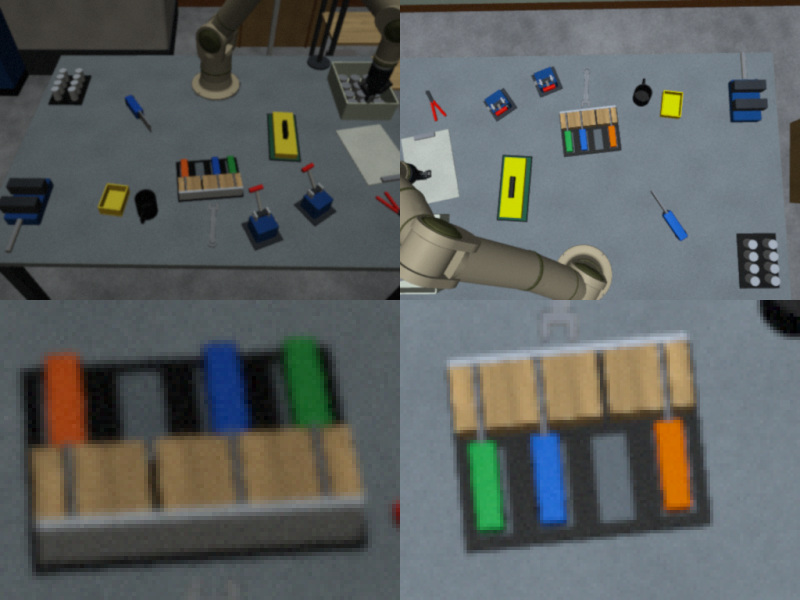

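The final look shows three scrapers seated at the stop, the cover centred on the mat, the lever up and the bystanders untouched.

```bash
python3 -c "
from workcell import job; print(job.hand_in())"
```

```text
the job is handed in; nothing more can be done
None
```

The job is handed in, with no verdict shown: the cover lies on the mat about 3 mm off centre, the three scrapers present (green, blue, orange; red absent) are home in their own slots, and the left counter got four full strokes (one spare); the mug, bin and spanner were not touched.

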